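# Shut the shoe-care cabinet

### The arm

A 6-joint arm with a two-finger parallel gripper is mounted at the origin on the work surface. World frame = base frame: x ahead of the robot, y to its left, z up, the work surface at z = 0. Lengths are in mm, angles in degrees, forces in N, time in s.
With the tool pointing down it reaches from about 350 to 850 mm from the base axis. Payload 8.1 kg.
Tool frame: the origin (TCP) lies on the centre line of the jaws, within the pads' length; the fingertips stand 8 mm ahead of it and the grasp point (between the pads) lies 11 mm behind it; x points along the fingers, z is the direction in which the jaws open and shut, and the axes are right-handed (so a half turn about x gives the same grasp; the last joint's range is limited). The gripper opens to 85 mm and grips with 20 to 120 N. Pads are 22 mm wide; open, the fingers measure 114 mm over their backs; the gripper's body (76 mm by 85 mm) begins 54 mm behind the grasp point. The pads swing forward as they close: fully open they stand 13 mm farther back than shut.
Start: joints at [-4.893, 7.471, 85.268, -0, 87.261, -4.893], TCP at [600.004, 0.022, 239.292] pointing down, gripper open.
Joint ranges: [-169.43, 169.43], [-51.17, 129.36], [1.28, 143.12], [-76.62, 256.62], [0, 156.53], [-152.29, 152.29]. Speed limits (degrees/s): [136.94, 136.94, 159.86, 180, 180, 180].

### API

Orientations are given as [roll, pitch, yaw] about the fixed x, y, z axes, in that order (R = Rz(yaw) Ry(pitch) Rx(roll)).
In Python, from bench import r, vision, order gives the robot as it stands. The module is installed in compiled form; this text tells all that it offers.
- The arm moves only by the shell command python3 -m jog 'ROWS' [FORCE]. ROWS is JSON, a list of rows, each a list of 3 entries, a list of its own where there are three numbers: the shift along the world's x, y, z in m, then the turn, a rotation vector about the world's x, y, z in rad, then the opening, from -1 (shut) to 1 (fully open). A call has 1 to 5 rows; each row is the pose to reach, as a shift and turn from the pose commanded when the call began; what a row does not reach only later rows make up. A row lasts 1/12 s, in which the tool goes at most 41.7 mm and 7.16 degrees, less where a joint would pass 70% of its speed; a pose out of reach is approached as far as the arm can. A call with a gripper value outside its range is refused whole. The fingers move at their own pace and stop on an object; FORCE is the grip in N (left out, the last holds). Time passes only in rows, so rows that repeat a pose let the fingers close. It gives the time, the measured TCP pose, the force and the opening at its end, in the units of the state.
- r.sense(): the state, without advancing time (a new reading comes with each control period).
- vision.snapshot(name): name is "scene" or "side" or "wrist"; returns the picture (480x640x3 uint8, red, green, blue); there is no depth.
- vision.camera_model(name): a dict with "fov_y" (degrees; the focal length in pixels is half the picture's height over the tangent of half this angle, whatever the lens; pixels are square), "cx", "cy" (the principal point, pixels), "D" ([k1, k2, p1, p2, k3] as OpenCV has them; the pictures are not rectified), "world_to_cam" (4x4, takes a point from world to camera coordinates). Camera axes: x right, y down, z forward; pixel columns grow to the right and rows downward; lengths in mm; the calibration is good to about 2 mm. A picture is of the moment at which its call begins: read the wrist's pose just before it. camera_model takes no time and is no camera call; for the wrist camera it gives the pose at the moment of the call.
- order.hand_in(): hands the job in, once; it reports no verdict.
The state is a dict: "time": time; "joint_pos": joint angles; "qd": joint speeds; "joint_efforts": joint torques, N m; "tool_pos": TCP position; "tcp_rot": TCP orientation; "ft_force": force on the tool from outside, world axes, zero at the start; "wrist_torque": the same for the moment, N m; "finger_gap": finger opening in mm.
Only numpy, scipy, OpenCV 4.12 (cv2) and the standard library are available. Lean on these libraries where they do the work, as an engineer would, in place of code of your own. Each camera call takes 0.05 s, during which the arm holds its last target.

### The job

Close up the shoe-care cabinet with your fingertips: push both green drawers fully home, and push the wooden top cover fully shut by its overhanging left end. Only push from outside: grip nothing, keep your fingers out of the drawers, and leave the tins, ashtray, brush and other things where they are.

Things in the scene. Friction and masses are not known exactly. Their poses are not given: they have to be found in the camera images.
- cabinet: white shoe-care cabinet with two green drawer fronts, screwed down. Carcass 180 mm deep (x), 232 mm wide (y), 100 mm high; its two aluminium cover rails reach 110 mm, the wooden cover 116 mm. Origin under the carcass centre; its x axis points from the drawer fronts (at the -x end, roughly facing the robot) to the back, y to its left, z up. It stands turned by some yaw.
- left_drawer (a joint): how far the left drawer (on the cabinet's +y side) is out, m: 0 fully home against its stop, at most 0.100, grows along the cabinet's -x. It runs with about 1.5 N friction plus light damping, has no spring or catch and stays where it is left.
- left_front (a point): point on the outer face of the left drawer front, at its middle in width, 70 mm above the work surface; moves with the drawer. The flat green front is 112 mm wide and reaches from 12 to 98 mm above the surface; there is no handle (the dark strip near the top is flush). When home, the outer face lies 104 mm in front of the cabinet origin.
- left_inside: inside of the left drawer: grey lining behind the front (lining and front are 14 mm thick together), floor, sides and the shoe-care things lying in it, fixed to the drawer. Not to be touched. Origin on the surface plane, 14 mm behind the outer face of the front.
- right_drawer (a joint): how far the right drawer (on the cabinet's -y side) is out, m: 0 fully home against its stop, at most 0.100, grows along the cabinet's -x. It runs with about 1.5 N friction plus light damping, has no spring or catch and stays where it is left.
- right_front (a point): point on the outer face of the right drawer front, at its middle in width, 70 mm above the work surface; moves with the drawer. The flat green front is 112 mm wide and reaches from 12 to 98 mm above the surface; there is no handle (the dark strip near the top is flush). When home, the outer face lies 104 mm in front of the cabinet origin.
- right_inside: inside of the right drawer: grey lining behind the front (lining and front are 14 mm thick together), floor, sides and the shoe-care things lying in it, fixed to the drawer. Not to be touched. Origin on the surface plane, 14 mm behind the outer face of the front.
- cover_plate (a joint): how far the wooden top cover is slid out to the cabinet's left (+y), m: 0 fully shut against its stop, at most 0.100. About 1.5 N friction plus light damping, no spring or catch; it stays where it is left.
- cover_end (a point): middle of the outer face of the cover's down-turned end flange (the cover's left end); moves with the cover. The flange face is 156 mm long (along the cabinet's x), flat, from 80 to 116 mm above the work surface; this point is at 98 mm. The cover is 16 mm thick, flat on top. When shut, the face lies 126 mm to the left of the cabinet origin, 10 mm outside the carcass's side wall.
- tin_low: red round tin, 80 mm across, 30 mm high, lower of a stacked pair; origin under its centre. A bystander, loose.
- tin_top: brass-coloured round tin, 72 mm across, 26 mm high, standing on the red tin; origin under its centre. A bystander, loose.
- ashtray: empty greenish glass ashtray, 110 mm across the rim, 35 mm high; origin under its centre. A bystander, loose.
- scraper: blue silicone shoe scraper lying flat, about 130 mm long, 60 mm wide at the head, 16 mm high; origin underneath. A bystander, loose.
- brush: shoe brush lying bristles down, 160 x 46 mm, 44 mm high; origin under its centre. A bystander, loose.
- shoehorn: flat steel shoehorn lying on the surface, about 235 mm long, 38 mm wide, 7 mm high; origin underneath. A bystander, loose.
- polish: upright bottle of liquid polish, 52 mm across, 110 mm high; origin under its centre. A bystander, loose.

How it is judged:
By the outcome, as a careful person would: the job done as asked, in the order asked, and still so for the second after the job is handed in, with the robot touching nothing.
It also fails if it takes over 64 s, if anything falls off the work surface, if the arm or the gripper's body presses on something with over 40 N, if the wrist force passes 120 N, or if a joint passes its speed limit or range.

## Working session

There is one attempt and no reset: what is moved stays moved. The work goes in short steps, Python scripts to look and compute and a shell command to move; the robot and the scene stay as the last step left them, time stands still between calls to the robot, and variables do not carry over. Pictures are saved under pics/ and viewed, and the job is handed in when it is done.

```bash
mkdir -p pics; python3 - <<'E'
from bench import r,vision,order
import cv2,json
print(r.sense())
for n in("scene","side","wrist"):
    print(n,vision.camera_model(n))
    cv2.imwrite(f"pics/{n}0.png",vision.snapshot(n)[:,:,::-1])
E
```

```text
{'time': 0.0, 'joint_pos': array([-4.89431640e+00,  7.51537337e+00,  8.53298419e+01,  6.75400176e-04,
        8.72613303e+01, -4.89277764e+00]), 'qd': array([ 0.08743635, -0.00427011,  0.06810772, -0.11926922, -0.03155481,
        0.01335365]), 'joint_efforts': array([-1.90700346e-03, -5.69404185e+01, -5.00557995e+01, -2.19391650e-04,
        1.44415747e-02,  7.24149572e-05]), 'tool_pos': array([5.99462871e+02, 5.93919209e-02, 2.38236260e+02]), 'tcp_rot': array([174.74447276,  89.89345224, 174.7429011 ]), 'ft_force': array([ 0.14135367, -0.03951719,  0.49803797]), 'wrist_torque': array([-0.03146492,  0.01404625, -0.00656366]), 'finger_gap': 85.59536627242709}
scene {'fov_y': 44.56806246037046, 'cx': 324.9933680835397, 'cy': 249.92209163384763, 'D': array([0.00826923, 0.        , 0.        , 0.        , 0.        ]), 'world_to_cam': array([[-8.91813580e-01,  4.52009535e-01, -1.88657820e-02,
         4.81746353e+02],
       [ 3.25771283e-01,  6.12692450e-01, -7.20056270e-01,
        -7.80482136e+01],
       [-3.13913378e-01, -6.48301891e-01, -6.93659174e-01,
         1.56867846e+03],
 
[... 431 characters left out ...]
+02],
       [ 1.12660360e-01, -7.49124072e-01, -6.52779265e-01,
         1.24224524e+03],
       [ 0.00000000e+00,  0.00000000e+00,  0.00000000e+00,
         1.00000000e+00]])}
wrist {'fov_y': 69.45508481263207, 'cx': 323.27445653483636, 'cy': 240.3225026807089, 'D': array([-0.01651506,  0.        ,  0.        ,  0.        ,  0.        ]), 'world_to_cam': array([[ 9.99995397e-01, -1.38663032e-03, -2.69873825e-03,
        -5.98764360e+02],
       [-6.06618458e-04, -9.62873203e-01,  2.69953379e-01,
        -3.35971295e+01],
       [-2.97286828e-03, -2.69950499e-01, -9.62869612e-01,
         3.80095953e+02],
       [ 0.00000000e+00,  0.00000000e+00,  0.00000000e+00,
         1.00000000e+00]])}
```

View pics/scene0.png

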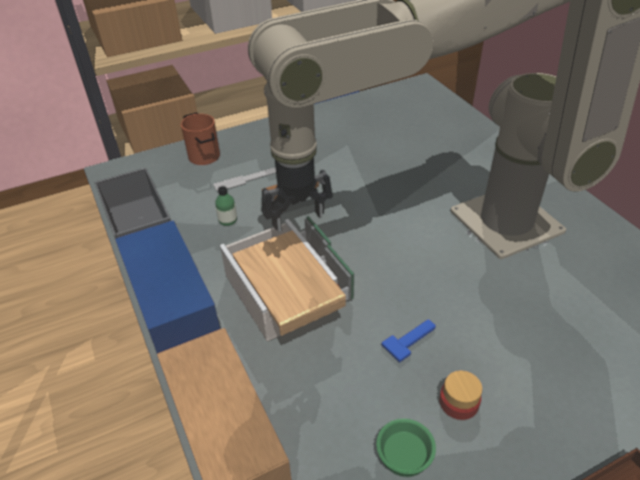

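View pics/side0.png

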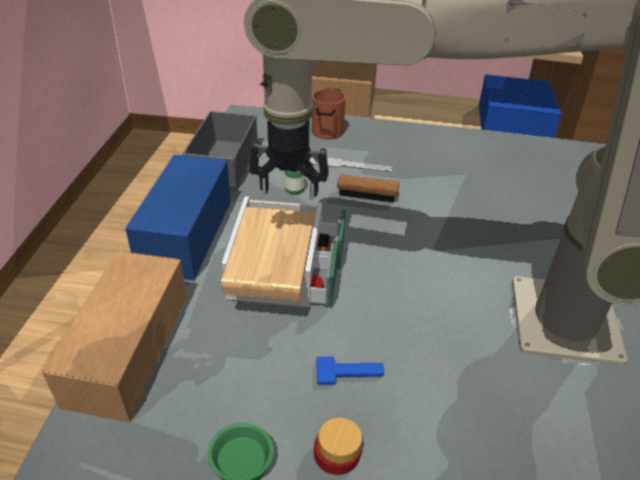

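View pics/wrist0.png

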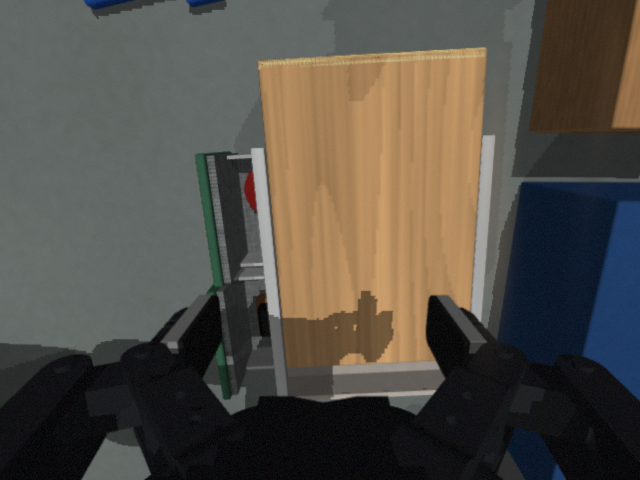

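```bash
cat > h.py <<'E'
import numpy as np,cv2
from bench import r,vision,order
def back(name,px,z,m=None):
    m=m or vision.camera_model(name)
    f=240/np.tan(np.radians(m["fov_y"]/2))
    K=np.array([[f,0,m["cx"]],[0,f,m["cy"]],[0,0,1]])
    u=cv2.undistortPoints(np.array([px],float).reshape(-1,1,2),K,np.array(m["D"])).reshape(-1,2)
    T=np.array(m["world_to_cam"]);R=T[:3,:3];c=-R.T@T[:3,3]
    d=np.c_[u,np.ones(len(u))]@R
    return c+d*((z-c[2])/d[:,2])[:,None]
def proj(name,P,m=None):
    m=m or vision.camera_model(name)
    f=240/np.tan(np.radians(m["fov_y"]/2))
    K=np.array([[f,0,m["cx"]],[0,f,m["cy"]],[0,0,1]])
    T=np.array(m["world_to_cam"])
    return cv2.projectPoints(np.array(P,float).reshape(-1,1,3),cv2.Rodrigues(T[:3,:3])[0],T[:3,3],K,np.array(m["D"]))[0].reshape(-1,2)
E
python3 - <<'E'
import cv2
a=cv2.imread('pics/wrist0.png')
cv2.imwrite('pics/w_a.png',cv2.resize(a[140:290,180:330],None,fx=4,fy=4,interpolation=cv2.INTER_NEAREST))
cv2.imwrite('pics/w_b.png',cv2.resize(a[270:420,180:330],None,fx=4,fy=4,interpolation=cv2.INTER_NEAREST))
b=cv2.imread('pics/side0.png')
cv2.imwrite('pics/s_a.png',cv2.resize(b[190:310,210:360],None,fx=5,fy=5,interpolation=cv2.INTER_NEAREST))
E
```

```text
(no output)
```

View pics/w_a.png

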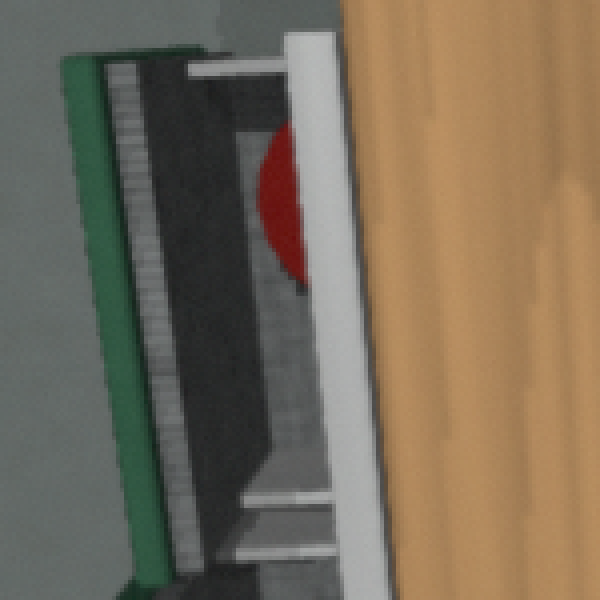

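View pics/w_b.png

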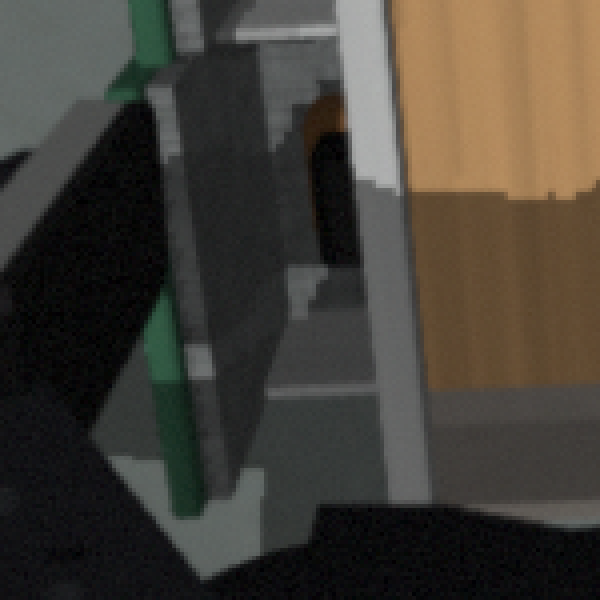

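View pics/s_a.png

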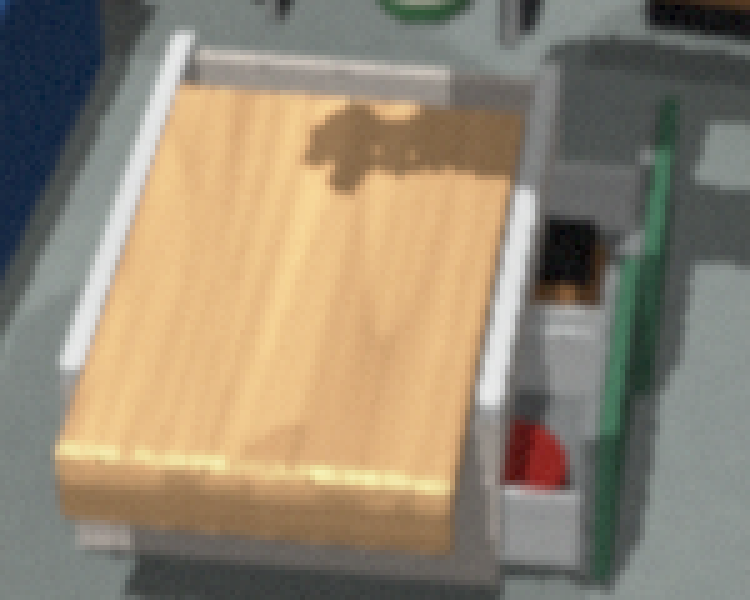

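```bash
python3 - <<'E'
from h import *
m=vision.camera_model("wrist")
def pr(n,p,z): print(n,back("wrist",p,z,m).round(1).tolist())
L=[(195.5,155),(214.5,286)];Rr=[(216.7,355),(223,398.7)];pr("L",L,98);pr("R",Rr,98)
rail=[(251.5,148),(277,395)];pr("rail",rail,110)
pr("railback",[(493.5,137),(478,330)],110)
pr("cover",[(260,63),(486,50)],116)
pr("cover inner",[(288,369),(470,360)],116)
E
```

```text
L [[500.0, 61.0, 98.0], [505.4, -48.6, 98.0]]
R [[501.4, -116.8, 98.0], [503.2, -164.7, 98.0]]
rail [[546.3, 66.2, 110.0], [556.9, -150.3, 110.0]]
railback [[723.9, 74.0, 110.0], [731.4, -84.2, 110.0]]
cover [[556.4, 122.2, 116.0], [709.0, 130.3, 116.0]]
cover inner [[568.5, -118.4, 116.0], [725.1, -109.7, 116.0]]
```

```bash
python3 - <<'E'
from h import *
yaw=np.radians(2.95);X=np.array([np.cos(yaw),np.sin(yaw),0]);Y=np.array([-X[1],X[0],0])
O=np.array([641.8,-44.6,0]);W=lambda a,b,z:O+a*X+b*Y+[0,0,z]
P=[W(-136,58-56,98),W(-136,58+56,98),W(-136,114,12),W(-136,2,12),W(-144,-2,98),W(-144,-114,98),W(-144,-114,12),W(-90,116,110),W(-90,-116,110),W(90,116,110),W(90,-116,110),W(-78,171,116),W(78,171,116),W(-78,171,80),W(78,171,80)]
for n in("side","scene"):
    a=cv2.resize(cv2.imread(f'pics/{n}0.png'),None,fx=4,fy=4)
    for i,p in enumerate(proj(n,P)):
        q=tuple(int(round(v*4+1.5)) for v in p); cv2.circle(a,q,3,(0,0,255) if i<4 else (255,0,255) if i<7 else (255,255,0),-1)
    x,y=(200,170) if n=="side" else (200,200)
    cv2.imwrite(f'pics/ov_{n}.png',a[y*4:y*4+600,x*4:x*4+720])
print("brush",back("side",[(340,180),(399,183),(397,200),(340,195)],40).round(0).tolist())
print("scraper",back("side",[(317,358),(383,370),(335,384)],10).round(0).tolist())
print("bottle",back("scene",[(222,190)],110).round(0).tolist(),"tins",back("side",[(340,440)],56).round(0).tolist(),"ash",back("side",[(242,450)],35).round(0).tolist(),"horn",back("scene",[(200,188),(270,170)],5).round(0).tolist())
E
```

```text
brush [[540.0, -360.0, 40.0], [387.0, -377.0, 40.0], [388.0, -300.0, 40.0], [531.0, -294.0, 40.0]]
scraper [[507.0, 204.0, 10.0], [379.0, 210.0, 10.0], [464.0, 258.0, 10.0]]
bottle [[660.0, -346.0, 110.0]] tins [[437.0, 401.0, 56.0]] ash [[593.0, 436.0, 35.0]] horn [[681.0, -520.0, 5.0], [468.0, -504.0, 5.0]]
```

View pics/ov_side.png

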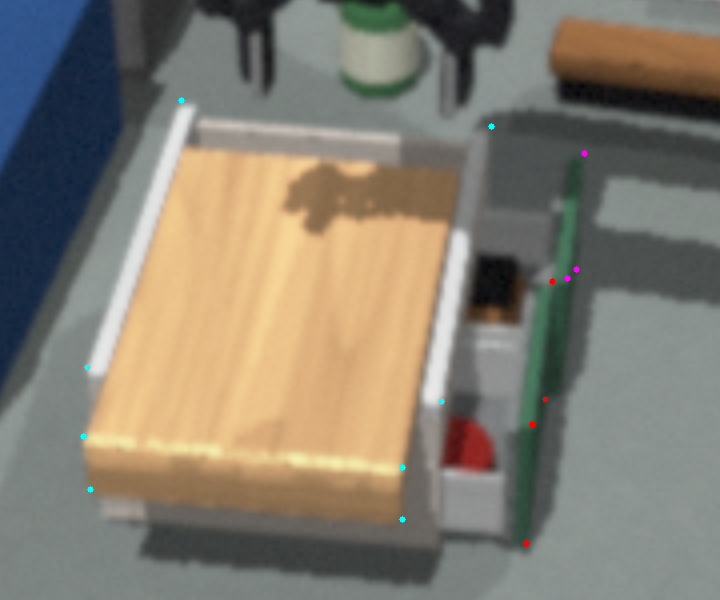

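View pics/ov_scene.png

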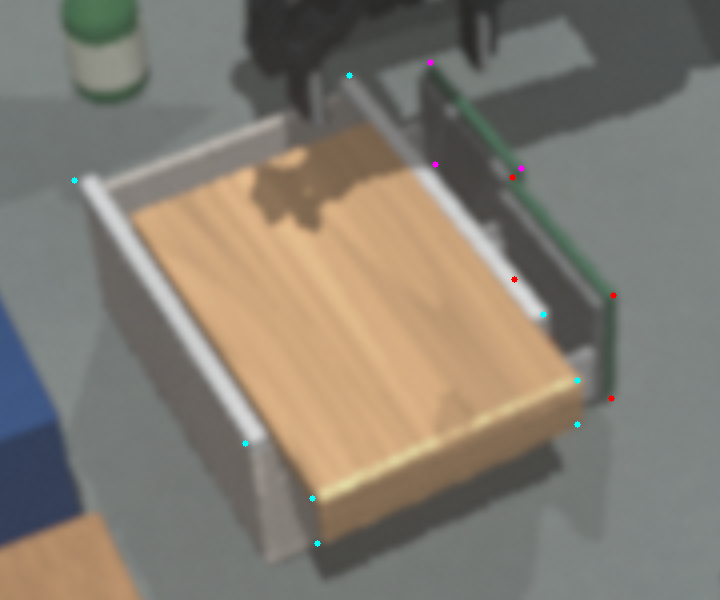

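```bash
python3 -m jog '[[[-0.03,0.001,0],[0,0,0.12],-1],[[-0.06,0.002,0],[0,0,0.24],-1],[[-0.09,0.003,0],[0,0,0.36],-1],[[-0.12,0.004,0],[0,0,0.48],-1],[[-0.15,0.0045,0],[0,0,0.6],-1]]' 20
python3 -m jog '[[[0,0,0],[0,0,0.12],-1],[[0,0,0],[0,0,0.24],-1],[[0,0,0],[0,0,0.36],-1],[[0,0,0],[0,0,0.48],-1],[[0,0,0],[0,0,0.6],-1]]'
python3 -m jog '[[[0,0,0],[0,0,0.12],-1],[[0,0,0],[0,0,0.24],-1],[[0,0,0],[0,0,0.36],-1],[[0,0,0],[0,0,0.42],-1],[[0,0,0],[0,0,0.42],-1]]'
python3 - <<'E'
from h import *
s=r.sense();print(s["tool_pos"],s["tcp_rot"],s["ft_force"],s["finger_gap"],s["joint_pos"])
cv2.imwrite("pics/side1.png",vision.snapshot("side")[:,:,::-1])
cv2.imwrite("pics/wrist1.png",vision.snapshot("wrist")[:,:,::-1])
E
```

```text
time: 0.57
tool_pos: [448.4, 4.7, 238.6]
tcp_rot: [137.5, 89.9, 172.2]
ft_force: [0.2, 0.0, -0.1]
finger_gap: 25.4
time: 0.98
tool_pos: [449.7, 4.5, 239.1]
tcp_rot: [104.4, 90.0, 173.5]
ft_force: [0.5, -0.2, -1.1]
finger_gap: -0.1
time: 1.4
tool_pos: [449.8, 4.5, 239.0]
tcp_rot: [81.5, 90.0, 174.5]
ft_force: [-0.1, -0.2, -0.3]
finger_gap: -0.2
[449.80976177   4.54256823 239.03199075] [ 81.52942579  89.9740874  174.51455117] [-0.08593823 -0.23767552 -0.30254624] -0.1967454497767202 [-5.95680168e+00 -1.64464387e+01  1.07967322e+02 -2.13244328e-04
  8.85050289e+01 -9.89419215e+01]
```

View pics/side1.png

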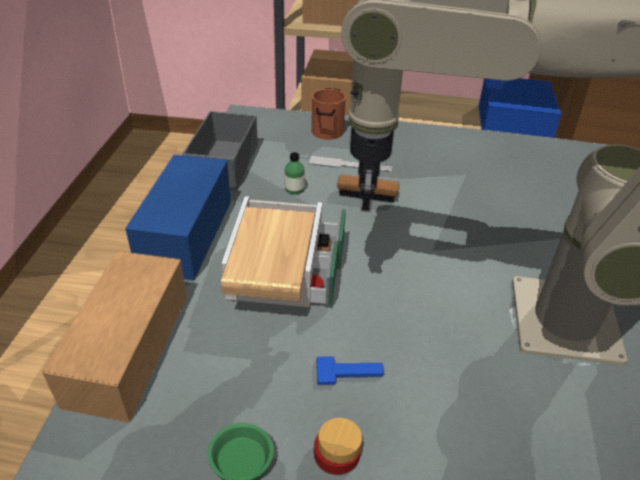

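View pics/wrist1.png

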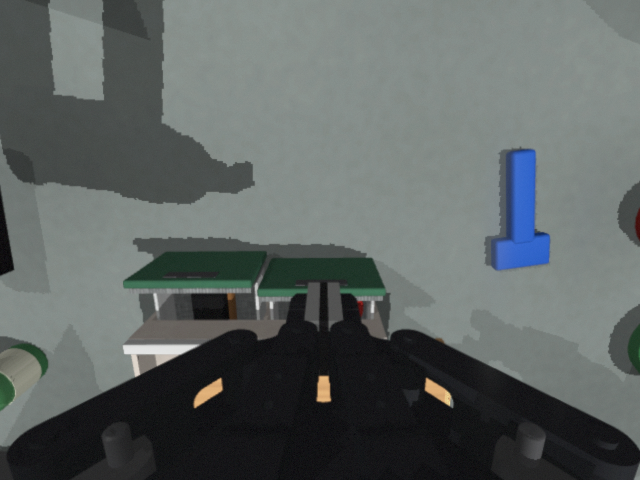

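```bash
python3 - <<'E'
from h import *
print(back("wrist",[(258,294),(387,293),(124,288),(256,288)],98).round(1).tolist())
E
python3 -m jog '[[[0,0,-0.04],[0,0,0],-1],[[0,0,-0.08],[0,0,0],-1],[[0,0,-0.12],[0,0,0],-1],[[0,0,-0.15],[0,0,0],-1],[[0,0,-0.162],[0,0,0],-1]]'
python3 -m jog '[[[0.01,0.0005,0],[0,0,0],-1],[[0.018,0.001,0],[0,0,0],-1],[[0.022,0.001,0],[0,0,0],-1],[[0.026,0.0013,0],[0,0,0],-1],[[0.028,0.0014,0],[0,0,0],-1]]'
python3 - <<'E'
from h import *
a=vision.snapshot("side")[:,:,::-1]
cv2.imwrite("pics/side2.png",cv2.resize(a[150:330,220:420],None,fx=3,fy=3))
E
```

```text
[[509.5, -48.5, 98.0], [503.6, 63.1, 98.0], [509.4, -164.7, 98.0], [504.0, -50.2, 98.0]]
time: 1.92
tool_pos: [446.3, 4.9, 72.1]
tcp_rot: [81.3, 89.6, 174.0]
ft_force: [-0.6, -0.2, -1.0]
finger_gap: 0.0
time: 2.33
tool_pos: [479.3, 5.9, 78.2]
tcp_rot: [-98.6, 89.9, -5.8]
ft_force: [-0.5, -0.1, 0.8]
finger_gap: -0.2
```

View pics/side2.png

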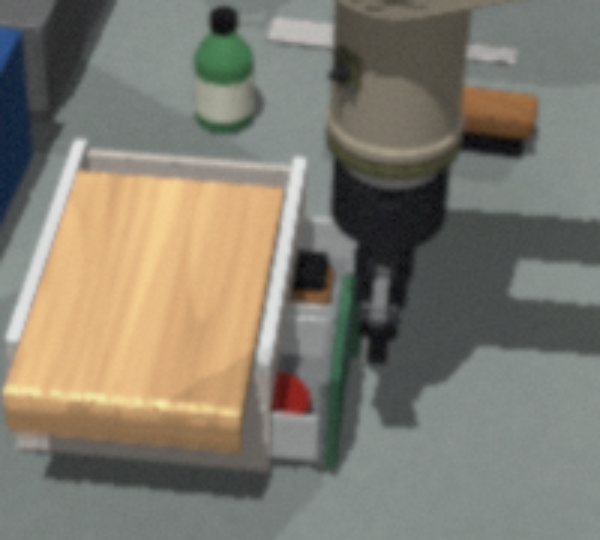

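```bash
python3 -m jog '[[[0.004,0.0002,0],[0,0,0],-1],[[0.008,0.0004,0],[0,0,0],-1],[[0.012,0.0006,0],[0,0,0],-1],[[0.016,0.0008,0],[0,0,0],-1],[[0.020,0.001,0],[0,0,0],-1]]'
python3 -m jog '[[[0.004,0.0002,0],[0,0,0],-1],[[0.008,0.0004,0],[0,0,0],-1],[[0.012,0.0006,0],[0,0,0],-1],[[0.015,0.0008,0],[0,0,0],-1],[[0.018,0.001,0],[0,0,0],-1]]'
```

```text
time: 2.8
tool_pos: [498.2, 7.0, 77.3]
tcp_rot: [85.2, 90.0, 178.0]
ft_force: [-1.8, 0.9, 1.4]
finger_gap: -0.1
time: 3.22
tool_pos: [516.3, 7.9, 77.2]
tcp_rot: [94.4, 90.0, -172.8]
ft_force: [-1.7, -0.4, -0.0]
finger_gap: -0.3
```

```bash
python3 -m jog '[[[0.002,0.0001,0],[0,0,0],-1],[[0.004,0.0002,0],[0,0,0],-1],[[0.006,0.0003,0],[0,0,0],-1]]'
python3 -m jog '[[[0.0015,0.0001,0],[0,0,0],-1],[[0.003,0.0002,0],[0,0,0],-1]]'
python3 - <<'E'
from h import *
a=vision.snapshot("side")[:,:,::-1]
cv2.imwrite("pics/side3.png",cv2.resize(a[150:330,220:420],None,fx=3,fy=3))
E
```

```text
time: 3.47
tool_pos: [522.1, 8.2, 77.2]
tcp_rot: [87.5, 90.0, -179.7]
ft_force: [-1.8, -0.4, 0.1]
finger_gap: 0.1
time: 3.63
tool_pos: [523.5, 8.4, 77.0]
tcp_rot: [89.5, 89.8, -177.7]
ft_force: [-16.4, -0.3, 10.0]
finger_gap: 0.1
```

View pics/side3.png

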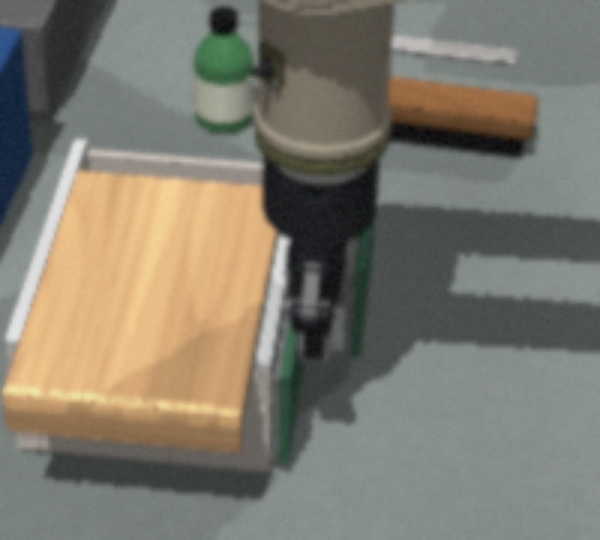

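```bash
python3 -m jog '[[[0.001,0,0],[0,0,0],-1],[[0.002,0.0001,0],[0,0,0],-1]]'
python3 -m jog '[[[-0.01,-0.0005,0],[0,0,0],-1],[[-0.03,-0.0015,0],[0,0,0],-1],[[-0.055,-0.003,0],[0,0,0],-1],[[-0.07,-0.02,0],[0,0,0],-1],[[-0.07,-0.05,0],[0,0,0],-1]]'
python3 -m jog '[[[0,-0.03,0],[0,0,0],-1],[[0,-0.055,0],[0,0,0],-1],[[0,-0.067,0],[0,0,0],-1],[[0,-0.070,0],[0,0,0],-1],[[0,-0.070,0],[0,0,0],-1]]'
python3 - <<'E'
from h import *
s=r.sense();print(s["tool_pos"],s["tcp_rot"],s["ft_force"])
m=vision.camera_model("wrist");a=vision.snapshot("wrist")[:,:,::-1]
cv2.imwrite("pics/wrist4.png",a)
cv2.imwrite("pics/side4.png",cv2.resize(vision.snapshot("side")[150:330,220:420,::-1],None,fx=3,fy=3))
E
```

```text
time: 3.85
tool_pos: [523.5, 8.4, 76.6]
tcp_rot: [88.7, 89.5, -178.4]
ft_force: [-24.0, -1.2, 14.3]
finger_gap: 0.1
time: 4.27
tool_pos: [454.4, -39.8, 76.5]
tcp_rot: [55.6, 89.9, 148.6]
ft_force: [0.0, 0.6, 0.1]
finger_gap: 0.3
time: 4.68
tool_pos: [457.2, -111.8, 77.4]
tcp_rot: [-53.5, 90.0, 39.2]
ft_force: [-0.1, 0.2, -0.8]
finger_gap: -0.1
[ 457.17203189 -111.83999774   77.36054624] [-53.48896143  89.9780798   39.22690569] [-0.12774252  0.20613091 -0.81963181]
```

View pics/side4.png

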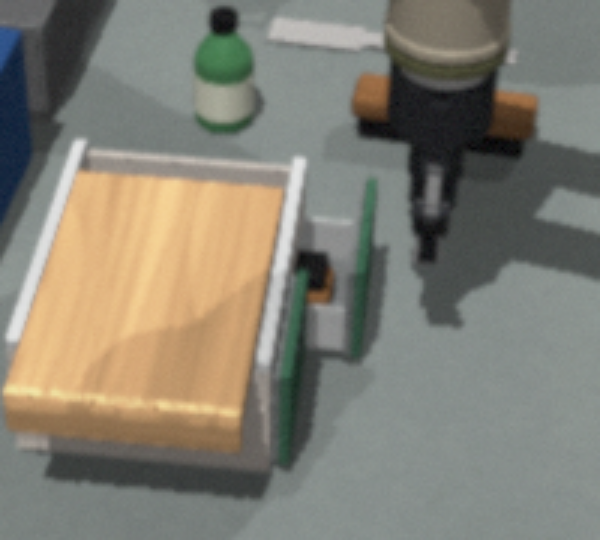

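View pics/wrist4.png

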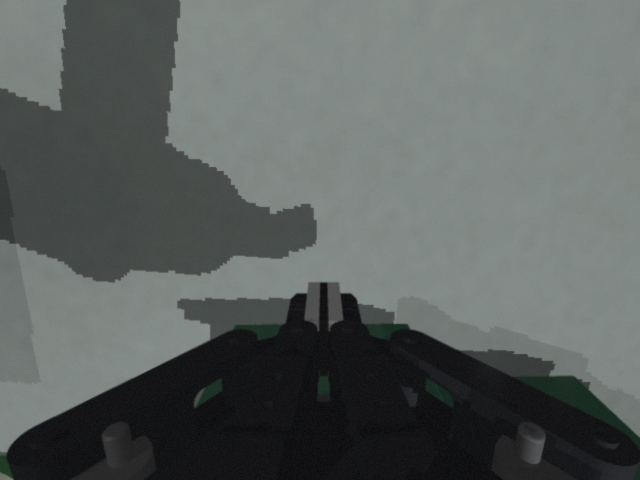

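```bash
python3 -m jog '[[[0.01,0.0005,0],[0,0,0],-1],[[0.02,0.001,0],[0,0,0],-1],[[0.026,0.0013,0],[0,0,0],-1],[[0.030,0.0015,0],[0,0,0],-1],[[0.034,0.0017,0],[0,0,0],-1]]'
python3 -m jog '[[[0.004,0.0002,0],[0,0,0],-1],[[0.008,0.0004,0],[0,0,0],-1],[[0.012,0.0006,0],[0,0,0],-1],[[0.016,0.0008,0],[0,0,0],-1],[[0.020,0.001,0],[0,0,0],-1]]'
python3 -m jog '[[[0.003,0.0002,0],[0,0,0],-1],[[0.006,0.0003,0],[0,0,0],-1],[[0.009,0.0005,0],[0,0,0],-1],[[0.011,0.0006,0],[0,0,0],-1],[[0.013,0.0007,0],[0,0,0],-1]]'
```

```text
time: 5.2
tool_pos: [491.0, -108.8, 77.1]
tcp_rot: [65.3, 89.9, 158.1]
ft_force: [-2.4, 0.5, 2.1]
finger_gap: 0.1
time: 5.62
tool_pos: [511.1, -108.7, 77.1]
tcp_rot: [67.0, 90.0, 159.8]
ft_force: [-1.6, 1.5, -0.3]
finger_gap: 0.1
time: 6.03
tool_pos: [524.2, -108.1, 77.3]
tcp_rot: [131.6, 90.0, -135.6]
ft_force: [-1.3, -0.6, -0.5]
finger_gap: 0.1
```

```bash
python3 -m jog '[[[0.002,0.0001,0],[0,0,0],-1],[[0.004,0.0002,0],[0,0,0],-1],[[0.006,0.0003,0],[0,0,0],-1]]'
python3 -m jog '[[[0.001,0,0],[0,0,0],-1],[[0.002,0.0001,0],[0,0,0],-1]]'
```

```text
time: 6.28
tool_pos: [529.8, -107.8, 77.2]
tcp_rot: [90.9, 90.0, -176.3]
ft_force: [-16.7, -0.7, 8.3]
finger_gap: 0.3
time: 6.45
tool_pos: [529.8, -107.8, 77.1]
tcp_rot: [86.3, 89.7, 179.1]
ft_force: [-21.0, -1.0, 13.4]
finger_gap: -0.1
```

```bash
python3 -m jog '[[[-0.01,-0.0005,0],[0,0,0],-1],[[-0.03,-0.0015,0],[0,0,0],-1],[[-0.06,-0.003,0],[0,0,0],-1],[[-0.08,-0.003,0.02],[0,0,0],-1],[[-0.08,-0.003,0.055],[0,0,0],-1]]'
python3 -m jog '[[[0,0.02,0.04],[0,0,-0.12],-1],[[0,0.04,0.075],[0,0,-0.24],-1],[[0,0.06,0.105],[0,0,-0.36],-1],[[0,0.08,0.110],[0,0,-0.48],-1],[[0,0.11,0.110],[0,0,-0.6],-1]]'
python3 -m jog '[[[0.02,0.035,0],[0,0,-0.12],-1],[[0.04,0.07,0],[0,0,-0.24],-1],[[0.06,0.1,0],[0,0,-0.36],-1],[[0.08,0.13,0],[0,0,-0.48],-1],[[0.1,0.15,0],[0,0,-0.6],-1]]'
python3 -m jog '[[[0.03,0.01,0],[0,0,-0.12],-1],[[0.06,0.02,0],[0,0,-0.24],-1],[[0.08,0.02,0],[0,0,-0.36],-1],[[0.08,0.02,0],[0,0,-0.37],-1],[[0.08,0.02,0],[0,0,-0.37],-1]]'
python3 - <<'E'
from h import *
s=r.sense();print(s["tool_pos"],s["tcp_rot"],s["ft_force"])
cv2.imwrite("pics/wrist5.png",vision.snapshot("wrist")[:,:,::-1])
cv2.imwrite("pics/side5.png",vision.snapshot("side")[:,:,::-1])
E
```

```text
time: 6.87
tool_pos: [445.2, -109.1, 127.2]
tcp_rot: [69.3, 89.3, 162.1]
ft_force: [0.9, 0.7, -1.1]
finger_gap: 0.3
time: 7.28
tool_pos: [454.5, -1.4, 247.0]
tcp_rot: [-68.3, 89.5, -10.2]
ft_force: [0.5, 0.4, -0.1]
finger_gap: -0.0
time: 7.7
tool_pos: [553.3, 152.3, 242.9]
tcp_rot: [7.1, 89.9, 31.4]
ft_force: [0.0, -0.8, 0.6]
finger_gap: 0.1
time: 8.12
tool_pos: [632.8, 169.0, 241.7]
tcp_rot: [179.4, 90.0, -177.3]
ft_force: [-1.2, -0.6, 0.0]
finger_gap: 0.3
[632.76063363 169.03235998 241.71166577] [ 179.39622404   89.98240638 -177.27092697] [-1.1897059  -0.56886698  0.00303002]
```

View pics/side5.png

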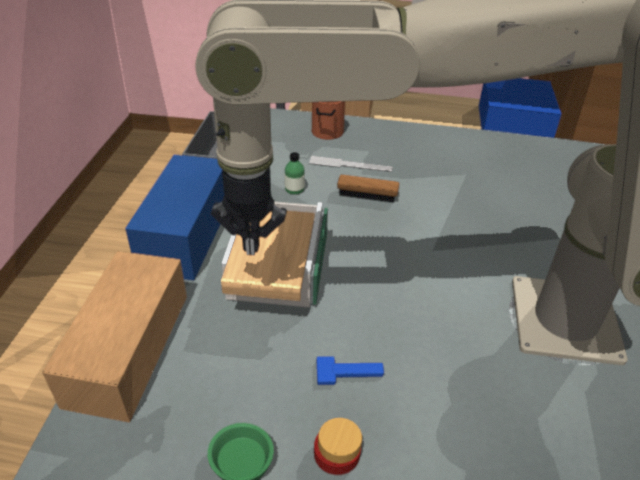

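View pics/wrist5.png

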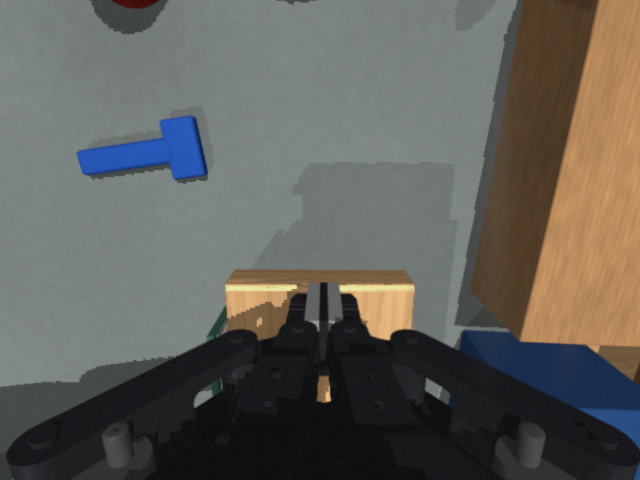

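```bash
python3 - <<'E'
from h import *
print(back("wrist",[(226,286),(413,286),(320,286)],116).round(1).tolist(),back("wrist",[(232,270),(409,270)],80).round(1).tolist(),back("wrist",[(472,290),(495,180)],0).round(1).tolist(),back("wrist",[(520,340),(590,30)],100).round(1).tolist(),back("wrist",[(462,332)],100))
E
```

```text
[[554.8, 121.6, 116.0], [707.1, 130.5, 116.0], [631.4, 126.1, 116.0]] [[550.6, 121.7, 80.0], [712.3, 131.2, 80.0]] [[812.8, 81.8, 0.0], [815.4, 211.1, 0.0]] [[816.6, 76.7, 100.0], [814.8, 328.8, 100.0]] [[762.03453309  81.94697673 100.        ]]
```

```bash
python3 -m jog '[[[0,0,-0.04],[0,0,0],-1],[[0,0,-0.08],[0,0,0],-1],[[0,0,-0.115],[0,0,0],-1],[[0,0,-0.138],[0,0,0],-1],[[0,0,-0.145],[0,0,0],-1]]'
python3 -m jog '[[[0,-0.008,0],[0,0,0],-1],[[0.0005,-0.014,0],[0,0,0],-1],[[0.001,-0.020,0],[0,0,0],-1],[[0.0012,-0.023,0],[0,0,0],-1],[[0.0012,-0.023,0],[0,0,0],-1]]'
python3 - <<'E'
from h import *
cv2.imwrite("pics/side6.png",cv2.resize(vision.snapshot("side")[150:330,200:400,::-1],None,fx=3,fy=3))
E
```

```text
time: 8.63
tool_pos: [628.0, 168.1, 92.2]
tcp_rot: [-173.6, 89.6, -170.2]
ft_force: [-0.7, -0.4, -0.6]
finger_gap: 0.2
time: 9.05
tool_pos: [634.8, 144.9, 99.8]
tcp_rot: [2.1, 89.8, 5.4]
ft_force: [-0.2, 0.2, 0.5]
finger_gap: 0.1
```

View pics/side6.png

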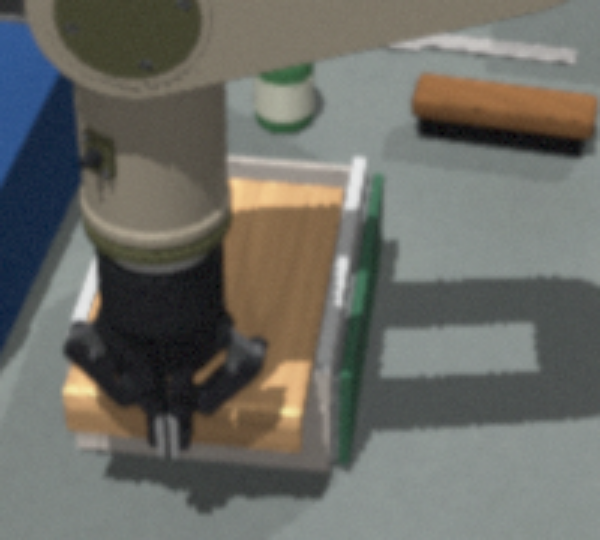

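```bash
python3 -m jog '[[[0.0002,-0.004,0],[0,0,0],-1],[[0.0004,-0.008,0],[0,0,0],-1],[[0.0006,-0.012,0],[0,0,0],-1],[[0.0008,-0.016,0],[0,0,0],-1],[[0.001,-0.020,0],[0,0,0],-1]]'
python3 -m jog '[[[0.0002,-0.004,0],[0,0,0],-1],[[0.0004,-0.008,0],[0,0,0],-1],[[0.0006,-0.012,0],[0,0,0],-1],[[0.0008,-0.016,0],[0,0,0],-1],[[0.001,-0.020,0],[0,0,0],-1]]'
```

```text
time: 9.52
tool_pos: [634.4, 125.7, 97.4]
tcp_rot: [35.4, 90.0, 38.7]
ft_force: [0.9, 3.2, 1.1]
finger_gap: -0.3
time: 9.93
tool_pos: [635.3, 105.5, 97.3]
tcp_rot: [12.9, 90.0, 16.2]
ft_force: [0.8, 2.3, 0.5]
finger_gap: 0.1
```

```bash
python3 -m jog '[[[0.0001,-0.003,0],[0,0,0],-1],[[0.0003,-0.006,0],[0,0,0],-1],[[0.0004,-0.008,0],[0,0,0],-1]]'
python3 -m jog '[[[0.0001,-0.002,0],[0,0,0],-1],[[0.0002,-0.004,0],[0,0,0],-1]]'
python3 -m jog '[[[0.0001,-0.001,0],[0,0,0],-1],[[0.0001,-0.002,0],[0,0,0],-1]]'
```

```text
time: 10.18
tool_pos: [635.6, 97.4, 97.2]
tcp_rot: [-159.9, 90.0, -156.6]
ft_force: [0.4, 1.8, 0.7]
finger_gap: -0.3
time: 10.35
tool_pos: [635.8, 93.8, 97.2]
tcp_rot: [144.3, 90.0, 147.6]
ft_force: [1.1, 2.0, -0.4]
finger_gap: -0.0
time: 10.52
tool_pos: [635.9, 91.8, 97.2]
tcp_rot: [172.4, 90.0, 175.7]
ft_force: [0.6, 1.8, 0.9]
finger_gap: -0.1
```

```bash
python3 -m jog '[[[0.0001,-0.0015,0],[0,0,0],-1],[[0.0001,-0.003,0],[0,0,0],-1]]'
```

```text
time: 10.68
tool_pos: [635.9, 91.3, 97.3]
tcp_rot: [87.1, 89.8, 90.4]
ft_force: [1.7, 17.1, 0.3]
finger_gap: 0.0
```

```bash
python3 -m jog '[[[0,-0.001,0],[0,0,0],-1],[[0,-0.001,0],[0,0,0],-1]]'
python3 -m jog '[[[0,0.01,0],[0,0,0],-1],[[0,0.035,0],[0,0,0],-1],[[0,0.055,0.02],[0,0,0],-1],[[0,0.06,0.06],[0,0,0],-1],[[0,0.06,0.1],[0,0,0],-1]]'
python3 -m jog '[[[-0.01,0.03,0.04],[0,0,0],-1],[[-0.02,0.06,0.05],[0,0,0],-1],[[-0.02,0.09,0.05],[0,0,0],-1],[[-0.02,0.1,0.05],[0,0,0],-1],[[-0.02,0.1,0.05],[0,0,0],-1]]'
python3 - <<'E'
from h import *
print(r.sense()["ft_force"])
cv2.imwrite("pics/side7.png",vision.snapshot("side")[:,:,::-1])
cv2.imwrite("pics/scene7.png",vision.snapshot("scene")[:,:,::-1])
cv2.imwrite("pics/side7z.png",cv2.resize(vision.snapshot("side")[180:320,210:350,::-1],None,fx=4,fy=4))
E
```

```text
time: 10.85
tool_pos: [635.9, 91.3, 97.3]
tcp_rot: [83.7, 89.7, 87.1]
ft_force: [2.7, 15.7, -0.1]
finger_gap: -0.1
time: 11.27
tool_pos: [633.7, 149.3, 195.6]
tcp_rot: [-172.2, 89.7, -168.8]
ft_force: [1.4, 0.7, 1.1]
finger_gap: 0.1
time: 11.68
tool_pos: [615.3, 250.3, 247.2]
tcp_rot: [-160.1, 90.0, -156.6]
ft_force: [0.8, -0.4, -0.5]
finger_gap: -0.2
[ 0.83596708 -0.36579167 -0.515819  ]
```

View pics/side7.png

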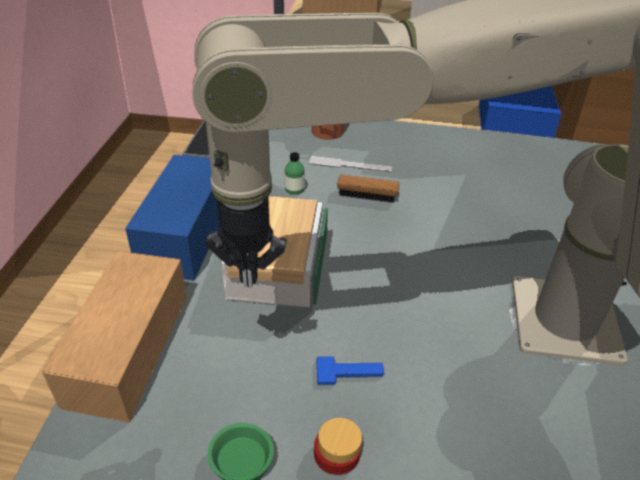

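View pics/side7z.png

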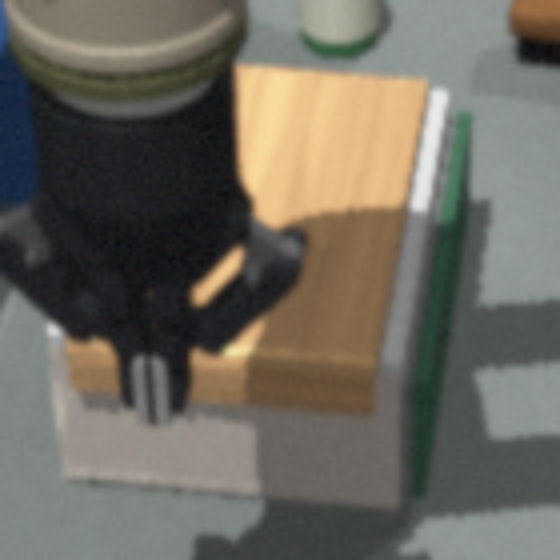

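View pics/scene7.png

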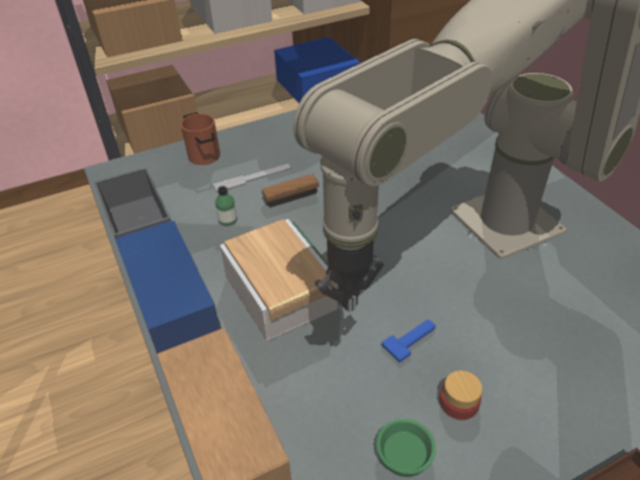

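```bash
python3 -c "
from bench import order
print(order.hand_in())"
```

```text
the job is handed in; nothing more can be done
None
```

I closed the cabinet and handed the job in at about 12 s of the 64 s allowed. With the gripper shut and pointing down, I pushed the left drawer home first, then the right drawer, then the cover by its left end.

| Part | TCP when it stopped (mm) | Where I expected it (mm) | Force at the stop (N) |
|---|---|---|---|
| Left drawer | x = 523.5 | about 524 | up to 24 |
| Right drawer | x = 529.8 | 529.5, worked out from the left drawer's stop | 21 |
| Cover | y = 91.3 | about 93 | up to 17 |

- **At the stops:** a further 1–2 mm of commanded push moved the drawers and the cover no further. The cover's 2 mm difference is within the camera calibration.
- **Last pictures:** both drawer fronts are flush in one line and the cover is shut. The tins, ashtray, scraper, brush, shoehorn and bottle look unmoved. The robot is clear of everything, and the wrist force is near zero.
- **Not checked:** the gripper hid part of the cover's end in the last pictures. I judged the final positions by eye and from the stop forces, without measuring them again.

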